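# Press the missing wall into the corner of a gingerbread house and hold it

### The job

Help me put the next wall on the gingerbread house, leaving the roof panels, the tin and the spice jar alone: first stand the honey jar upright on the cake drum and let go of it, close up behind the gable at its open end, so that it backs the gable where the new wall will push. Then lift the side wall (the small panel with two windows) out of the toast rack and stand it on the drum along the open side of the house, opposite the wall that is already set, its outer face flush with the gable's side edge. Press it gently into the corner until its lower edge sits on the drum and its end meets the gable all the way up, and finish while still holding it pressed there, upright and square, so that I can pipe the seam.

Things in the scene. Friction and masses are not known exactly. Their poses are not given: they have to be found in the camera images.
- cake_drum: fixed square cake drum covered in white foil, 250 x 250 mm, 12 mm thick. Origin: centre of its underside; z up; its upper face is at z = 12 mm.
- house: fixed half-built gingerbread house on the drum, panels 10 mm thick: back gable and far side wall. Origin: middle of the gable's underside, on the drum's upper face. Gable: x -65 to +65 mm, y -5 to +5 mm, 85 mm high at its side edges, 128 mm at the peak. Indoors is -y, the back +y. Set wall (120 x 85 mm) runs to -y at x = +55 to +65 mm; the side at -x is open.
- wall_place (a point): the point of the drum's upper face where the origin of the side wall belongs: at x = -60, y = -65, z = 0 mm of the house, axes as the house's. The wall's length lies along y, either way round.
- side_wall: loose gingerbread side wall standing upright in a slot of the toast rack, the only panel there with windows (two, amber, piped white): 120 mm long (y), 85 mm high (z), 10 mm thick (x), about 0.12 kg. Origin: centre of its underside. Can be pinched across its thickness at the middle of its upper edge, between the windows.
- toast_rack: fixed steel wire toast rack, 154 mm along x, 64 mm along y; three slots along y at x = -48, 0 and +48 mm, each 13 mm wide between two wire hoops that reach 40 mm up; panels stand in it with their undersides at z = 8 mm. Origin: centre of its foot on the worktop.
- honey_jar: closed glass honey jar with a screw lid: body 60 mm across, lid 65 mm across from 88 mm up, 100 mm high, about 0.44 kg. Origin: centre of its underside; z up.
- roof_1: plain gingerbread roof panel in another slot of the rack, 150 mm long, 100 mm high, 10 mm thick, without windows. Origin: centre of its underside. Leave it.
- roof_2: second roof panel, same as the first, in the third slot. Leave it.
- tomato_tin: tin, 75 mm across, 110 mm high, on the worktop. Origin: centre of its underside. Leave it.
- spice_jar: slim spice jar, 45 mm across, 106 mm high, on the worktop. Origin: centre of its underside. Leave it.
Things that resemble listed ones, but are neither listed nor needed, are in the scene too. Leave any blue or green look-alike of the honey_jar alone.

How it is judged:
By the outcome, as a careful person would: the job done as asked, in the order asked, and still so for the second after the job is handed in, while the arm keeps its last pose, push and grip.
It also fails if it takes over 67 s, if anything falls off the work surface, if the arm or the gripper's body presses on something with over 40 N, if the wrist force passes 120 N, or if a joint passes its speed limit or range.

### The arm

A 6-joint arm with a two-finger parallel gripper is mounted at the origin on a cart in front of the work surface, level with it; the furniture and walls round the work are solid. World frame = base frame: x ahead of the robot, y to its left, z up, the work surface at z = 0. Lengths are in m, angles in rad, forces in N, time in s.
With the tool pointing down it reaches from about 0.35 to 0.975 m from the base axis. Payload 4.9 kg.
Tool frame: the origin (TCP) lies on the centre line of the jaws, within the pads' length; the fingertips stand manip.tip_reach ahead of it and the grasp point (between the pads) is the TCP (manip.tip_reach is the distance from the TCP to the fingertips, in m); z points along the fingers, y is the line along which they close (so a half turn about z gives the same grasp; the last joint's range is limited). The gripper opens to 85 mm and grips with 20 to 120 N. Pads are 22 mm wide; open, the fingers measure 114 mm over their backs; the gripper's body (76 mm by 85 mm) begins 54 mm behind the grasp point. The pads swing forward as they close: fully open they stand 13 mm farther back than shut.
Start: joints at [1.191, 0.053, 1.613, -0, 1.476, -0.119], TCP at [0.161, 0.604, 0.25] pointing down, gripper open.
Joint ranges: [-3.01, 3.01], [-1.01, 2.22], [0.06, 2.58], [-1.02, 4.17], [0.09, 2.62], [-3.14, 3.14]. Speed limits (rad/s): [2.57, 2.57, 3.14, 3.14, 3.14, 3.14].

### API

Orientations are given as a unit quaternion [w, x, y, z].
In Python, from plant import manip gives the robot as it stands. The module is installed in compiled form; this text tells all that it offers.
- The arm moves only by the tool move_arm, never from a script. Its argument "rows" is a list of rows, each a list of 7 numbers: the shift along the tool's x, y, z in cm, then the turn, a rotation vector about the tool's x, y, z in degrees, then the opening, from -1 (shut) to 1 (fully open). In form: [[tx, ty, tz, ax, ay, az, jaw], ...]. A call has 1 to 20 rows; each row shifts and turns the commanded pose from where the row before left it, along the tool's axes as they then stand; what a row does not reach is not made up. A row lasts 1/12 s, in which the tool goes at most 41.7 mm and 7.16 degrees, less where a joint would pass 70% of its speed; a pose out of reach is approached as far as the arm can. A call is refused whole if a number of a shift passes 4.17 or a number of a turn 7.16, either way. A call with a gripper value outside its range is refused whole. The fingers move at their own pace and stop on an object; the grip force is fixed at half the most. Time passes only in rows, so rows that do not move let the fingers close. It gives the time, the measured TCP pose, the force, the opening and the grip force at its end, in the units of the state.
- manip.state(): the state, without advancing time (a new reading comes with each control period).
- manip.grab_frame(name): name is "side" or "top"; returns a dict with "img" (384x512x3 uint8, blue, green, red), "mtx" (3x3 intrinsics, pixels), "k1" (the pictures are not rectified: a ray, as slopes to the right and down, at radius r is drawn at 1 + k1 r^2 times it, then the intrinsics apply), "R" (3x3) and "t" (3): a world point X has camera coordinates R X + t. Camera axes: x right, y down, z forward; pixel columns grow to the right and rows downward; lengths in m; the calibration is good to about 2 mm. A picture is of the moment at which its call begins. There is no depth.
- manip.job_done(): hands the job in; it is judged then, once.
The state is a dict: "time": time; "joint_pos": joint angles; "joint_vel": joint speeds; "joint_efforts": joint torques, N m; "tool_pos": TCP position; "tool_rot": TCP orientation; "contact_force": force on the tool from outside, world axes, zero at the start; "ft_torque": the same for the moment, N m; "gripper_width": opening from 0.0 (shut) to 1.0 (fully open); "grasp_force": force on a finger pad.
Only numpy, scipy, OpenCV 4.12 (cv2) and the standard library are available. Lean on these libraries where they do the work, as an engineer would, in place of code of your own. Each camera call takes 0.05 s, during which the arm holds its last target. There are 200 camera calls.

## Working session

There is one attempt and no reset: what is moved stays moved. The work goes in short steps, Python scripts to look and compute and a tool call to move; the robot and the scene stay as the last step left them, time stands still between calls to the robot, and variables do not carry over. Pictures are saved under pics/ and viewed, at most 10 in all, crops included, and the job is handed in when it is done.

Besides the shell and the picture viewer there is one more tool, called after ">>>" in YAML: its name, and indented under it one key for each argument. move_arm: Moves the arm, as the interface text tells. Its arguments: {"type":"object","properties":{"rows":{"type":"array","items":{"type":"array","items":{"type":"number"}}}},"required":["rows"]}

```bash
mkdir -p pics
cat > h.py <<'E'
import numpy as np,cv2,json
from plant import manip
def grab(n,f):
    g=manip.grab_frame(n); cv2.imwrite(f'pics/{f}.png',g['img'])
    np.savez(f'pics/{f}.npz',**{k:np.array(g[k]) for k in('mtx','k1','R','t')}); return g
def load(f): return np.load(f'pics/{f}.npz')
def ray(c,u,v):
    K=c['mtx'];d=np.array([(u-K[0,2])/K[0,0],(v-K[1,2])/K[1,1]]);s=d.copy()
    for _ in range(30): s=d/(1+float(c['k1'])*(s@s))
    w=c['R'].T@np.array([s[0],s[1],1]); return -c['R'].T@c['t'],w/np.linalg.norm(w)
def onz(c,u,v,z):
    o,w=ray(c,u,v); return o+w*(z-o[2])/w[2]
def proj(c,X):
    p=c['R']@np.array(X)+c['t'];s=p[:2]/p[2];s=s*(1+float(c['k1'])*(s@s));K=c['mtx'];return K[0,0]*s[0]+K[0,2],K[1,1]*s[1]+K[1,2]
def tri(*cs):
    A=0;b=0
    for c,u,v in cs:
        o,w=ray(c,u,v);P=np.eye(3)-np.outer(w,w);A=A+P;b=b+P@o
    X=np.linalg.solve(A,b);return X,[np.round(np.subtract(proj(c,X),(u,v)),1) for c,u,v in cs]
E
python3 - <<'E'
from h import *
a=grab('side','s0')['img'];b=grab('top','t0')['img']
for f in('s0','t0'):
    cv2.imwrite(f'pics/{f}v.png',cv2.resize(cv2.imread(f'pics/{f}.png'),(800,600),interpolation=cv2.INTER_CUBIC))
    c=load(f);print(f,-c['R'].T@c['t'],c['R'].round(2).tolist(),c['k1'],c['mtx'].round(0).tolist())
s=manip.state();print(s,manip.tip_reach)
E
```

```text
s0 [ 0.04204699 -0.70105897  0.80586682] [[0.86, -0.51, 0.01], [-0.32, -0.56, -0.76], [0.4, 0.65, -0.64]] -0.12172723510012955 [[414.0, 0.0, 260.0], [0.0, 414.0, 187.0], [0.0, 0.0, 1.0]]
t0 [0.44899456 0.07519103 1.18542347] [[-0.0, -1.0, 0.01], [-1.0, 0.0, -0.05], [0.05, -0.01, -1.0]] 0.004032724963001525 [[361.0, 0.0, 258.0], [0.0, 361.0, 192.0], [0.0, 0.0, 1.0]]
{'time': 0.1, 'joint_pos': array([ 1.19100078e+00,  5.32880342e-02,  1.61416916e+00, -1.86156280e-05,
        1.47600087e+00, -1.19035411e-01]), 'joint_vel': array([ 0.00069726, -0.00162114, -0.00379954,  0.00166326, -0.0002527 ,
       -0.00082049]), 'joint_efforts': array([ 2.27516462e-04, -3.94902313e+01, -3.71364641e+01, -1.72027403e-04,
        3.87589331e-03,  1.07532568e-05]), 'tool_pos': array([0.16096057, 0.60336474, 0.24918022]), 'tool_rot': array([-2.21249158e-04,  1.30010054e-01,  9.91512237e-01, -9.06135231e-04]), 'contact_force': array([-0.01616544,  0.27450621,  1.02251201]), 'ft_torque': array([-0.07097905,  0.00018363, -0.00760623]), 'grasp_force': 0.0, 'gripper_width': 1.0020093906057659} 0.019
```

View pics/s0v.png

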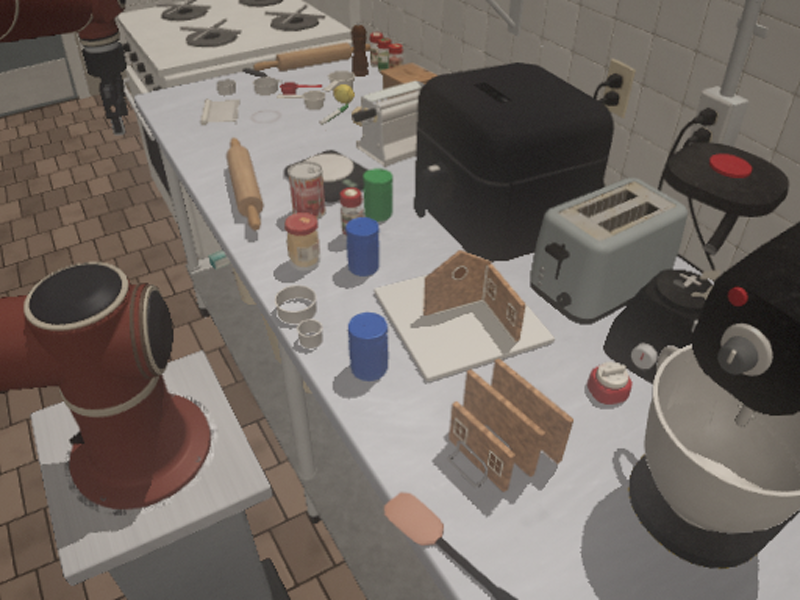

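View pics/t0v.png

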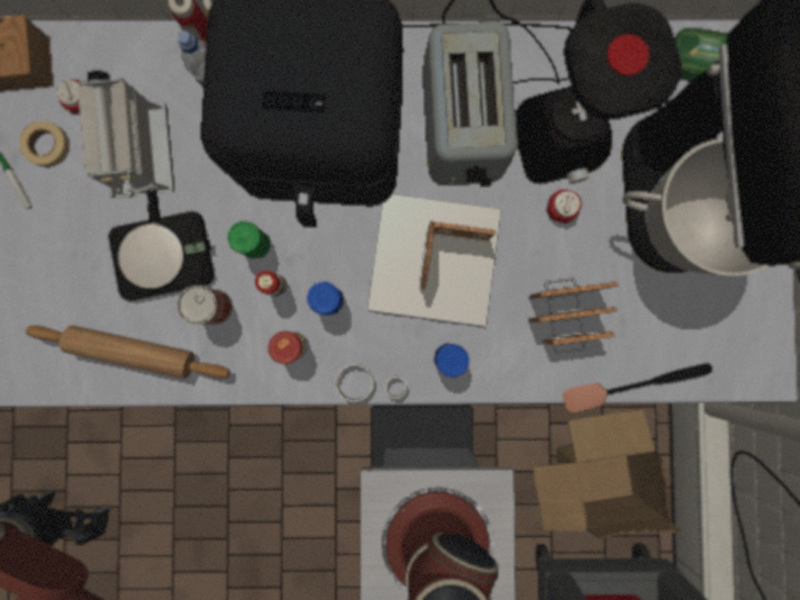

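Candidates for the honey jar, in pixels of the enlarged top view: red lid (285,347), blue (325,298), blue (452,360), green (245,238) and the slim red-lidded spice jar (267,282). The jar at top (285,347) / side (302,240) fits: honey-coloured body and a wide red lid. The small panel with two windows is the rack's front slot (side (480,445), top (580,338)). I'll confirm both in enlarged crops.

Run:
```python
import cv2
for f,x,y,w,h,s in(('s0',175,130,200,190,3),('t0',165,118,235,140,3.4)):
    a=cv2.imread(f'pics/{f}.png')[y:y+h,x:x+w];cv2.imwrite(f'pics/{f}c.png',cv2.resize(a,None,fx=s,fy=s,interpolation=cv2.INTER_CUBIC))
```

```text
(no output)
```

View pics/s0c.png

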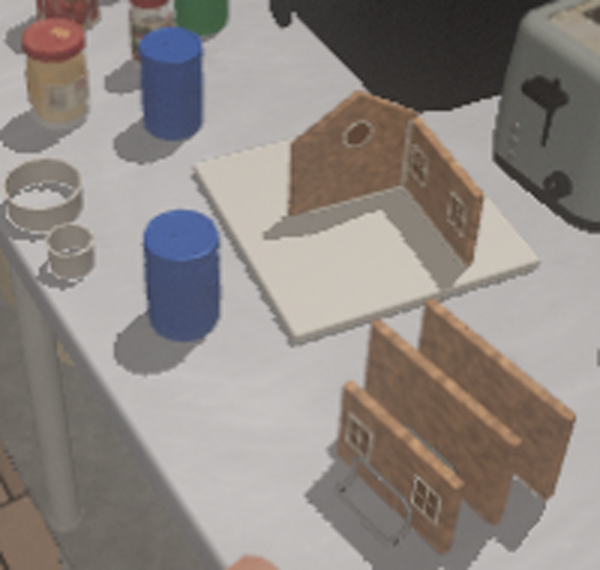

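View pics/t0c.png

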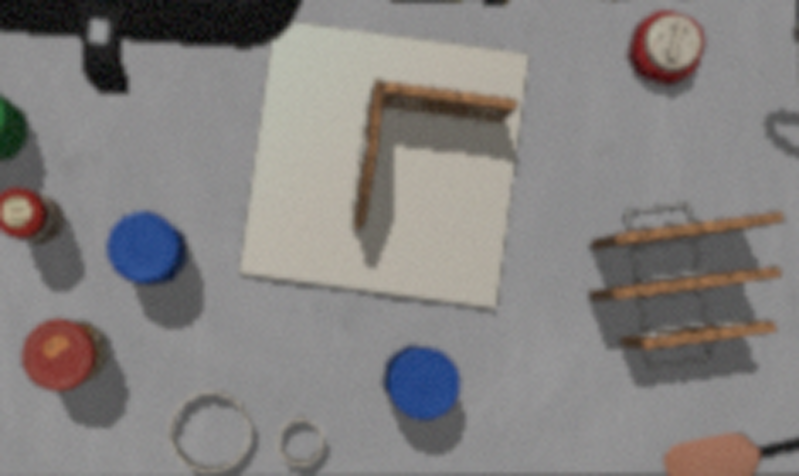

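```bash
cat > fit.py <<'E'
from h import *
from scipy.optimize import least_squares
S=load('s0');T=load('t0')
sp=lambda u,v:(S,174.5+(u+.5)/3,129.5+(v+.5)/3)
tp=lambda u,v:(T,164.5+(u+.5)/3.4,117.5+(v+.5)/3.4)
def pose(p,L,z=None):
    c,s=np.cos(p[2]),np.sin(p[2]);L=np.array(L);return np.array([p[0]+c*L[0]-s*L[1],p[1]+s*L[0]+c*L[1],p[3]+L[2]])
def fit(obs,p0):
    r=lambda p:np.concatenate([np.subtract(proj(o[0],pose(p,L)),o[1:]) for L,o in obs])
    q=least_squares(r,p0,loss='soft_l1');return q.x,r(q.x).reshape(-1,2).round(1)
E
python3 - <<'E'
from fit import *
h=.125
tr=lambda n,*a:print(n,*[x.round(4) if i==0 else x for i,x in enumerate(tri(*a))])
tr('lid',sp(54,36),tp(60,355))
tr('drum right',sp(538,262),tp(527,56)); tr('drum left',sp(195,165),tp(241,274)); tr('drum near',sp(293,332),tp(496,305))
tr('wall l',sp(347,384),tp(625,340)); tr('wall r',sp(462,484),tp(775,324))
tr('gable near top',sp(290,143),tp(362,231))
tr('setwall end',sp(481,190),tp(516,100))
D=fit([((h,-h,.012),sp(538,262)),((-h,h,.012),sp(195,164)),((-h,-h,.012),sp(293,331)),((h,h,.012),tp(272,24)),((h,-h,.012),tp(527,56)),((-h,-h,.012),tp(496,305)),((-h,h,.012),tp(241,272))],[.6,0,-.1,0]);print('drum',D)
H=fit([((-.065,-.005,0),sp(289,215)),((-.065,-.005,.085),sp(290,143)),((0,-.005,.128),sp(360,93)),((.055,-.005,0),sp(401,187)),((.065,-.125,.085),sp(481,190)),
 ((.055,-.125,0),sp(470,262)),((-.065,-.005,.085),tp(366,230)),((-.065,.005,.085),tp(356,228)),((.065,-.125,.085),tp(517,98)),((.055,-.125,.085),tp(514,108))],[.6,0,-.1,.012]);print('house',H)
W=fit([((.0,.06,.085),sp(348,384)),((.0,-.06,.085),sp(461,484)),((-.0,.06,.085),tp(626,341)),((0,-.06,.085),tp(775,326))],[.35,-.4,0.1,.008]);print('wall',W)
E
```

```text
lid [0.4106 0.2939 0.1014] [array([0.3, 0. ]), array([-0.1,  0.2])]
drum right [ 0.6949 -0.1378  0.0072] [array([ 0.1, -0. ]), array([-0.1,  0.1])]
drum left [0.4849 0.139  0.0123] [array([-0.1,  0. ]), array([ 0. , -0.1])]
drum near [ 0.4515 -0.1027  0.0147] [array([ 1.1, -0.1]), array([-0.4,  0.8])]
wall l [ 0.4233 -0.2123  0.0748] [array([-0.8,  0.1]), array([ 0.3, -0.5])]
wall r [ 0.4351 -0.3405  0.0917] [array([ 0.4, -0. ]), array([-0.2,  0.2])]
gable near top [0.5209 0.0264 0.1042] [array([-0.6,  0. ]), array([ 0.3, -0.5])]
setwall end [ 0.635  -0.11    0.1012] [array([ 0.5, -0.1]), array([-0.2,  0.3])]
drum (array([ 0.59072543,  0.00277995, -0.14434501, -0.00273873]), array([[ 0.9, -0.5],
       [-0.9,  0.1],
       [ 0.3,  2.1],
       [ 0.2, -1.7],
       [ 0.4, -0.5],
       [-0.6,  1.6],
       [-1.6,  0.5]]))
house (array([ 0.58764326,  0.02049034, -0.11838918,  0.01666909]), array([[-0.1,  0.6],
       [ 0.5,  1.2],
       [-0.5, -0.6],
       [-0.4, -1.1],
       [ 1.5, -0.2],
       [-2. ,  0.2],
       [ 0.1, -0.7],
       [-0.2, -0.5],
       [-0.1,  0.1],
       [ 0.5,  0.4]]))
wall (array([ 0.42791534, -0.27890194,  0.12365983,  0.0016292 ]), array([[-0.1, -0.8],
       [-0.1,  0.7],
       [ 3.3,  0.2],
       [-1.5, -0.4]]))
```

Run:
```python
from fit import *
h=.125
W=fit([((.0,.06,.085),sp(348,384)),((.0,-.06,.085),sp(461,484)),((-.0,.06,.085),tp(641,341)),((0,-.06,.085),tp(775,326)),((-.005,-.06,0),sp(444,553))],[.43,-.28,0.1,.008]);print('wall',W)
D=fit([((h,-h,.012),sp(538,262)),((-h,h,.012),sp(194,166)),((-h,-h,.012),sp(293,334)),((h,h,.012),tp(276,24)),((h,-h,.012),tp(527,56)),((-h,-h,.012),tp(496,304)),((-h,h,.012),tp(243,272))],[.6,0,-.1,0]);print('drum',D)
H=(np.array([.5870,.0205,-.12,.012]),)
out=[]
for n,c,off,s,(w,hh) in(('s0',S,(240,160),5.5,(130,152*0+102)),('t0',T,(225,118),4.4,(182,110))):
    pass
def draw(f,c,x,y,w,hh,s):
    a=cv2.resize(cv2.imread(f'pics/{f}.png')[y:y+hh,x:x+w],None,fx=s,fy=s,interpolation=cv2.INTER_CUBIC)
    P=lambda X:tuple(int(round(((q+.5-o)*s-.5)*16)) for q,o in zip(proj(c,X),(x,y)))
    def poly(p,pts,col):
        cv2.polylines(a,[np.array([P(pose(p,q)) for q in pts])],True,col,1,cv2.LINE_AA,4)
    poly(D[0],[(h,h,.012),(h,-h,.012),(-h,-h,.012),(-h,h,.012)],(255,0,0))
    for yy in(-.005,.005): poly(H[0],[(-.065,yy,0),(-.065,yy,.085),(0,yy,.128),(.065,yy,.085),(.065,yy,0)],(0,255,0))
    for xx in(.055,.065): poly(H[0],[(xx,-.005,0),(xx,-.005,.085),(xx,-.125,.085),(xx,-.125,0)],(255,255,0))
    for xx in(-.005,.005): poly(W[0],[(xx,.06,0),(xx,.06,.085),(xx,-.06,.085),(xx,-.06,0)],(255,0,255))
    return a
a=draw('s0',S,238,155,132,160,3.75);b=draw('t0',T,230,120,166,110,3)
A=np.zeros((600,800,3),np.uint8)
b=draw('t0',T,232,120,90,94,3.3);b2=draw('t0',T,330,170,70,55,4.2)
A[:a.shape[0],:a.shape[1]]=a;A[:b.shape[0],500:500+b.shape[1]]=b;A[330:330+b2.shape[0],500:500+b2.shape[1]]=b2
cv2.imwrite('pics/ov.png',A)
```

```text
wall (array([ 0.42705597, -0.28076424,  0.13083746,  0.00594485]), array([[ 0.1, -1.3],
       [ 0.5,  0.1],
       [-0. ,  0.7],
       [-0.4, -0.3],
       [-0.2,  0.9]]))
drum (array([ 0.59032847,  0.00163187, -0.14472533, -0.00330279]), array([[ 1. , -0. ],
       [-0.5, -0.2],
       [ 0.4,  1.6],
       [-0.6, -1.6],
       [ 0.7, -0.3],
       [-0.3,  2. ],
       [-1.8,  0.6]]))
```

View pics/ov.png

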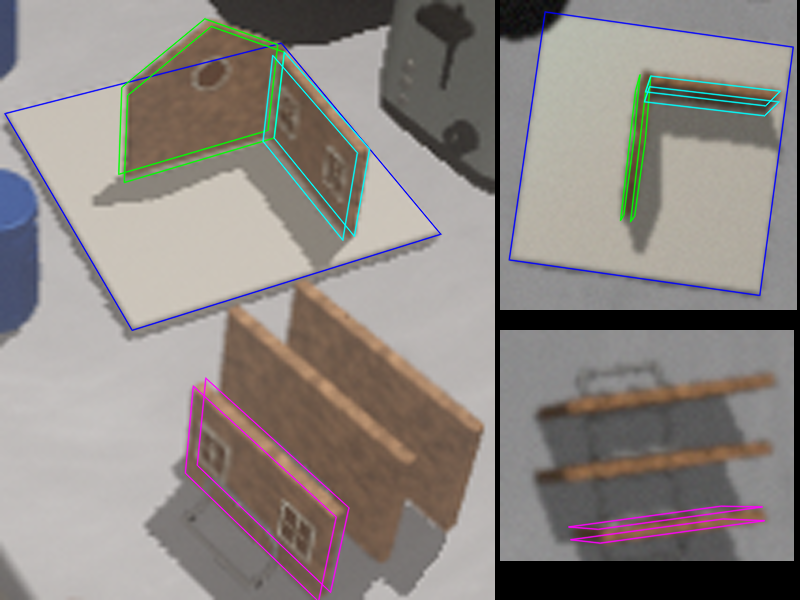

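```bash
cat > sil.py <<'E'
from fit import *
from scipy.optimize import minimize
F=4
def mask(f,box):
    a=cv2.imread(f'pics/{f}.png').astype(float)+1;x,y,w,h=box
    m=np.clip((a[...,2]/a[...,0]-1.15)/.3,0,1)[y:y+h,x:x+w].astype(np.float32)
    m=cv2.morphologyEx(m,cv2.MORPH_CLOSE,np.ones((5,5)));return m
def boxpts(x0,x1,y0,y1,z0,z1):return [(x,y,z) for x in(x0,x1) for y in(y0,y1) for z in(z0,z1)]
def render(c,box,solids):
    x,y,w,h=box;R=np.zeros((h*F,w*F),np.uint8)
    for s in solids:
        P=np.array([proj(c,X) for X in s]);P=((P+.5-[x,y])*F-.5)
        cv2.fillConvexPoly(R,np.round(cv2.convexHull(P.astype(np.float32))*16).astype(int),255,cv2.LINE_AA,4)
    return cv2.resize(R,(w,h),interpolation=cv2.INTER_AREA)/255.
def run(views,model,p0,sc):
    ms=[mask(f,b) for f,b in views];cs=[load(f) for f,_ in views];p0=np.array(p0,float);sc=np.array(sc)
    f=lambda q:sum(((render(c,b,model(p0+q*sc))-m)**2).sum() for c,(n,b),m in zip(cs,views,ms))
    n=len(p0);r=minimize(f,np.zeros(n),method='Nelder-Mead',options=dict(initial_simplex=np.vstack([np.zeros(n),np.eye(n)]),maxiter=1500,xatol=.01,fatol=.02))
    return p0+r.x*sc,f(np.zeros(n)),r.fun
def house(p):
    p=[*p[:3],.012]
    return [[pose(p,L) for L in s] for s in([(x,y,z) for y in(-.005,.005) for x,z in((-.065,0),(-.065,.085),(0,.128),(.065,.085),(.065,0))],boxpts(.055,.065,-.125,0,0,.085))]
def rack(p):
    o=[];q=[*p[:3],.008]
    for x,y,l,h in((-.048,p[3],.06,.085),(0,p[4],.075,.1),(.048,p[5],.075,.1)):
        o.append([pose(q,L) for L in boxpts(x-.005,x+.005,y-l,y+l,0,h)])
    return o
hs,ht=('s0',(265,155,75,70)),('t0',(258,135,68,58));rs,rt=('s0',(280,225,95,98)),('t0',(332,173,70,52))
if __name__=='__main__':
    sc=[.004,.004,.03]
    for v in([hs],[ht],[hs,ht]): r=run(v,house,[.589,.0205,-.13],sc);print('house',r[0].round(4),r[1:])
    for v in([rs],[rt],[rs,rt]): r=run(v,rack,[.475,-.286,.12,0,0,0],sc+[.005]*3);print('rack',r[0].round(4),r[1:],'wall',pose([*r[0][:3],.008],(-.048,r[0][3],0)).round(4))
E
python3 sil.py
```

```text
house [ 0.5935  0.0214 -0.1783] (np.float64(111.67279843057301), np.float64(88.52632457873932))
house [ 0.5911  0.0185 -0.136 ] (np.float64(72.36113653637481), np.float64(42.877955174773234))
house [ 0.5916  0.0192 -0.1485] (np.float64(184.0339349669478), np.float64(146.20567495417185))
rack [ 0.4729 -0.2779  0.0989  0.0008  0.0115  0.0039] (np.float64(725.4887396734541), np.float64(123.4434238433669)) wall [ 0.425  -0.2818  0.008 ]
rack [ 0.4737 -0.2788  0.1313  0.0036  0.0087  0.0025] (np.float64(119.38158734789711), np.float64(67.58452327936013)) wall [ 0.4257 -0.2815  0.008 ]
rack [ 4.733e-01 -2.769e-01  1.227e-01  3.000e-04  9.900e-03  2.900e-03] (np.float64(844.8703270213513), np.float64(209.17096023312007)) wall [ 0.4257 -0.2825  0.008 ]
```

Run:
```python
import sil;from sil import *
def show(v,model,p):
    f,b=v;m=mask(f,b);r=render(load(f),b,model(p));x,y,w,h=b
    a=cv2.imread(f'pics/{f}.png')[y:y+h,x:x+w]
    e=np.dstack([m*255,m*0,r*255]).astype(np.uint8)
    return cv2.resize(np.hstack([a,e]),None,fx=4,fy=4,interpolation=cv2.INTER_NEAREST)
A=show(hs,house,[.5911,.0185,-.136]);B=show(ht,house,[.5911,.0185,-.136])
C=np.zeros((A.shape[0]+B.shape[0],max(A.shape[1],B.shape[1]),3),np.uint8);C[:A.shape[0],:A.shape[1]]=A;C[A.shape[0]:,:B.shape[1]]=B
cv2.imwrite('pics/m.png',C);print(C.shape)
a=cv2.imread('pics/t0.png').astype(int);print(a[200,240:262].tolist()[:3],a[200,230:236].tolist(),a[165,285:290].tolist())
```

```text
(512, 600, 3)
[[120, 119, 120], [112, 112, 113], [114, 117, 117]] [[143, 141, 143], [145, 143, 143], [143, 142, 142], [142, 141, 143], [143, 142, 142], [142, 143, 143]] [[160, 174, 179], [160, 173, 178], [162, 174, 179], [164, 177, 182], [163, 175, 181]]
```

View pics/m.png

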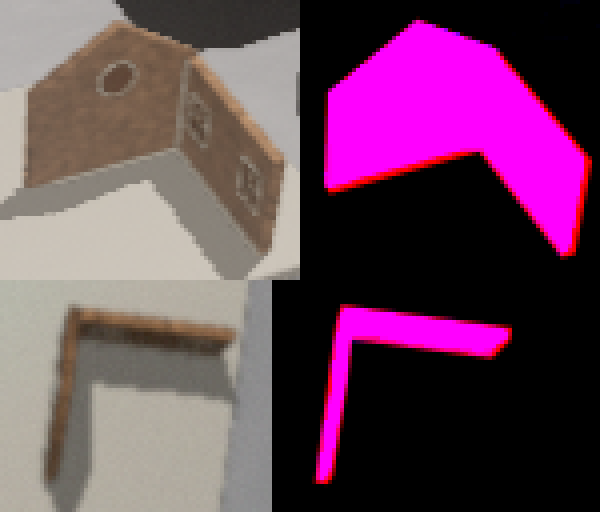

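The picture shows the top-view fit matching the brown silhouettes within about 1 px in both views. That gives house ≈ (0.591, 0.0187), yaw −0.137, and wall ≈ (0.4257, −0.282), yaw +0.13. The jar lid is at (0.4106, 0.294), 0.101 high. First move: turn the tool so its y axis follows house x.

>>> move_arm:
  rows:
    - [0, 0, 0, 0, 0, 6.9, 1]
    - [0, 0, 0, 0, 0, 6.9, 1]
    - [0, 0, 0, 0, 0, 6.9, 1]
    - [0, 0, 0, 0, 0, 6.9, 1]
    - [0, 0, 0, 0, 0, 6.9, 1]
    - [0, 0, 0, 0, 0, 6.9, 1]
    - [0, 0, 0, 0, 0, 6.9, 1]
    - [0, 0, 0, 0, 0, 6.9, 1]
    - [0, 0, 0, 0, 0, 6.9, 1]
    - [0, 0, 0, 0, 0, 6.9, 1]
    - [0, 0, 0, 0, 0, 6.9, 1]
    - [0, 0, 0, 0, 0, 6.9, 1]
    - [0, 0, 0, 0, 0, 0, 1]
    - [0, 0, 0, 0, 0, 0, 1]

```text
time: 1.27
tool_pos: [0.1611, 0.6036, 0.2497]
tool_rot: [0.0, 0.752, 0.659, -0.0]
contact_force: [0.3, 0.2, 0.1]
gripper_width: 1.005
grasp_force: 0.0
```

```bash
cat > to.py <<'E'
import sys;from h import *
from scipy.spatial.transform import Rotation as Ro
def to(*X):
    s=manip.state();q=s['tool_rot'];R=Ro.from_quat([q[1],q[2],q[3],q[0]]).as_matrix()
    y=R[:,1];print('t',round(s['time'],2),'pos',s['tool_pos'].round(4),'y-angle',np.degrees(np.arctan2(y[1],y[0])).round(2),'z',R[:,2].round(4),'F',s['contact_force'].round(1),'M',s['ft_torque'].round(2),'w',round(s['gripper_width'],3),'g',round(s['grasp_force'],1),'j',s['joint_pos'].round(2))
    for x in X: print('-> tool cm',(R.T@(np.array(x)-s['tool_pos'])*100).round(2))
def hp(x,y,z,H=(.591,.0187,-.137)):
    c,s=np.cos(H[2]),np.sin(H[2]);return [H[0]+c*x-s*y,H[1]+s*x+c*y,.012+z]
def inh(X,H=(.591,.0187,-.137)):
    c,s=np.cos(H[2]),np.sin(H[2]);d=np.array(X)[:2]-H[:2];return (1e3*np.array([c*d[0]+s*d[1],-s*d[0]+c*d[1],X[2]-.012])).round(1)
if __name__=='__main__':
    to(*eval(sys.argv[1]) if len(sys.argv)>1 else ())
E
python3 - <<'E'
from fit import *
from scipy.optimize import least_squares
# jar check: lid silhouette red mask centroid vs projected
for f,c in(('s0',S),('t0',T)):
    a=cv2.imread(f'pics/{f}.png').astype(int);m=((a[...,2]>1.6*a[...,0])&(a[...,2]>1.35*a[...,1])&(a[...,2]>60)).astype(np.uint8)
    n,l,st,ce=cv2.connectedComponentsWithStats(m)
    for i in range(1,n):
        if st[i,4]>40 and np.hypot(*(ce[i]-proj(c,[.4106,.294,.095])))<25: print(f,st[i],ce[i].round(1),proj(c,[.4106,.294,.095]))
E
python3 to.py '[[.4106,.294,.22],[.4106,.294,.09]]'
```

```text
s0 [183 124  21  27 355] [193.7 139.2] (np.float64(193.0927934036726), np.float64(143.40048696015256))
t0 [172 212  22  21 349] [182.3 221.9] (np.float64(182.56751907390884), np.float64(222.21352356847436))
t 1.27 pos [0.1611 0.6036 0.2497] y-angle -7.57 z [-3.e-04 -9.e-04 -1.e+00] F [0.3 0.2 0.1] M [-0.01  0.   -0.02] w 1.005 g 0.0 j [ 1.19  0.05  1.61 -0.    1.48  1.32]
-> tool cm [-27.4   28.81   2.99]
-> tool cm [-27.39  28.82  15.99]
```

>>> move_arm:
  rows:
    - [-1.83, 1.92, 0.2, 0, 0, 0, 1]
    - [-1.83, 1.92, 0.2, 0, 0, 0, 1]
    - [-1.83, 1.92, 0.2, 0, 0, 0, 1]
    - [-1.83, 1.92, 0.2, 0, 0, 0, 1]
    - [-1.83, 1.92, 0.2, 0, 0, 0, 1]
    - [-1.83, 1.92, 0.2, 0, 0, 0, 1]
    - [-1.83, 1.92, 0.2, 0, 0, 0, 1]
    - [-1.83, 1.92, 0.2, 0, 0, 0, 1]
    - [-1.83, 1.92, 0.2, 0, 0, 0, 1]
    - [-1.83, 1.92, 0.2, 0, 0, 0, 1]
    - [-1.83, 1.92, 0.2, 0, 0, 0, 1]
    - [-1.83, 1.92, 0.2, 0, 0, 0, 1]
    - [-1.83, 1.92, 0.2, 0, 0, 0, 1]
    - [-1.83, 1.92, 0.2, 0, 0, 0, 1]
    - [-1.83, 1.92, 0.2, 0, 0, 0, 1]
    - [0, 0, 0, 0, 0, 0.0, 1]
    - [0, 0, 0, 0, 0, 0, 1]

```text
time: 2.68
tool_pos: [0.4099, 0.2922, 0.22]
tool_rot: [-0.0, 0.753, 0.658, -0.0]
contact_force: [0.1, -0.8, 0.1]
gripper_width: 1.001
grasp_force: 0.0
```

```bash
python3 to.py '[[.411,.2945,.09]]'
```

```text
t 2.68 pos [0.4099 0.2922 0.22  ] y-angle -7.77 z [-6.e-04  1.e-04 -1.e+00] F [ 0.1 -0.8  0.1] M [-0.06  0.06  0.04] w 1.001 g 0.0 j [ 0.47 -0.22  1.92  0.    1.44  0.61]
-> tool cm [ 0.24  0.08 13.  ]
```

>>> move_arm:
  rows:
    - [0.2, 0.1, 2, 0, 0, 0, 1]
    - [0, 0, 2, 0, 0, 0, 1]
    - [0, 0, 2, 0, 0, 0, 1]
    - [0, 0, 2, 0, 0, 0, 1]
    - [0, 0, 2, 0, 0, 0, 1]
    - [0, 0, 1.5, 0, 0, 0, 1]
    - [0, 0, 0.9, 0, 0, 0, 1]
    - [0, 0, 0.4, 0, 0, 0, 1]
    - [0, 0, 0, 0, 0, 0, 1]
    - [0, 0, 0, 0, 0, 0, -1]
    - [0, 0, 0, 0, 0, 0, -1]
    - [0, 0, 0, 0, 0, 0, -1]
    - [0, 0, 0, 0, 0, 0, -1]
    - [0, 0, 0, 0, 0, 0, -1]
    - [0, 0, 0, 0, 0, 0, -1]
    - [0, 0, 0, 0, 0, 0, -1]
    - [0, 0, 0, 0, 0, 0, -1]

```text
time: 4.1
tool_pos: [0.4116, 0.2956, 0.0943]
tool_rot: [-0.0, 0.753, 0.658, 0.001]
contact_force: [-2.9, 0.5, 5.2]
gripper_width: 0.731
grasp_force: 65.4
```

```bash
python3 to.py
```

```text
t 4.1 pos [0.4116 0.2956 0.0943] y-angle -7.74 z [ 0.0019  0.0018 -1.    ] F [-2.9  0.5  5.2] M [ 0.03  0.49 -0.02] w 0.731 g 65.4 j [ 0.48 -0.08  2.02  0.    1.2   0.61]
```

>>> move_arm:
  rows:
    - [0, 0, -0.5, 0, 0, 0, -1]
    - [0, 0, -1, 0, 0, 0, -1]
    - [0, 0, -1.5, 0, 0, 0, -1]
    - [0, 0, -2, 0, 0, 0, -1]
    - [0, 0, -2, 0, 0, 0, -1]
    - [0, 0, -2, 0, 0, 0, -1]
    - [0, 0, -2, 0, 0, 0, -1]
    - [0, 0, -2, 0, 0, 0, -1]
    - [0, 0, -1.5, 0, 0, 0, -1]
    - [0, 0, -1, 0, 0, 0, -1]
    - [0, 0, 0, 0, 0, 0, -1]
    - [0, 0, 0, 0, 0, 0, -1]

```text
time: 5.1
tool_pos: [0.4108, 0.2948, 0.2474]
tool_rot: [0.0, 0.753, 0.658, 0.0]
contact_force: [0.6, -0.2, -3.9]
gripper_width: 0.733
grasp_force: 66.3
```

```bash
python3 -c "
from to import *
to(hp(-.058,.05,.18),hp(-.058,.05,.098),hp(-.058,.039,.0945))"
```

```text
t 5.1 pos [0.4108 0.2948 0.2474] y-angle -7.75 z [ 4.e-04  1.e-04 -1.e+00] F [ 0.6 -0.2 -3.9] M [-0.    0.    0.02] w 0.733 g 66.3 j [ 0.48 -0.24  1.89 -0.    1.49  0.61]
-> tool cm [-19.92  15.79   5.54]
-> tool cm [-19.92  15.78  13.74]
-> tool cm [-21.02  15.78  14.09]
```

>>> move_arm:
  rows:
    - [-0.6, 0.5, 0, 0, 0, 0, -1]
    - [-1.24, 0.98, 0, 0, 0, 0, -1]
    - [-1.24, 0.98, 0, 0, 0, 0, -1]
    - [-1.24, 0.98, 0, 0, 0, 0, -1]
    - [-1.24, 0.98, 0, 0, 0, 0, -1]
    - [-1.24, 0.98, 0, 0, 0, 0, -1]
    - [-1.24, 0.98, 0, 0, 0, 0, -1]
    - [-1.24, 0.98, 0, 0, 0, 0, -1]
    - [-1.24, 0.98, 0, 0, 0, 0, -1]
    - [-1.24, 0.98, 0, 0, 0, 0, -1]
    - [-1.24, 0.98, 0, 0, 0, 0, -1]
    - [-1.24, 0.98, 0, 0, 0, 0, -1]
    - [-1.24, 0.98, 0, 0, 0, 0, -1]
    - [-1.24, 0.98, 0, 0, 0, 0, -1]
    - [-1.24, 0.98, 0, 0, 0, 0, -1]
    - [-1.24, 0.98, 0, 0, 0, 0, -1]
    - [-0.7, 0.58, 0, 0, 0, 0, -1]
    - [0, 0, 0, 0, 0, 0, -1]
    - [0, 0, 0, 0, 0, 0, -1]

```text
time: 6.68
tool_pos: [0.5399, 0.0762, 0.2461]
tool_rot: [-0.001, 0.754, 0.657, -0.001]
contact_force: [0.3, -0.2, -3.6]
gripper_width: 0.731
grasp_force: 66.5
```

>>> move_arm:
  rows:
    - [0, 0, 1.5, 0, 0, 0, -1]
    - [0, 0, 2, 0, 0, 0, -1]
    - [0, 0, 2, 0, 0, 0, -1]
    - [0, 0, 2, 0, 0, 0, -1]
    - [0, 0, 2, 0, 0, 0, -1]
    - [0, 0, 1.5, 0, 0, 0, -1]
    - [0, 0, 1, 0, 0, 0, -1]
    - [0, 0, 0.8, 0, 0, 0, -1]
    - [0, 0, 0, 0, 0, 0, -1]
    - [0, 0, 0, 0, 0, 0, -1]

```text
time: 7.52
tool_pos: [0.5404, 0.0768, 0.1195]
tool_rot: [-0.0, 0.753, 0.658, 0.0]
contact_force: [0.2, 0.2, -3.4]
gripper_width: 0.733
grasp_force: 66.6
```

```bash
python3 -c "
from to import *
to(hp(-.058,.039,.0945));print(inh(manip.state()['tool_pos']))
c=grab('side','s1');d=grab('top','t1')
a=cv2.resize(c['img'][140:225,235:350],None,fx=4.3,fy=4.3,interpolation=cv2.INTER_CUBIC);cv2.imwrite('pics/s1c.png',a)"
```

```text
t 7.52 pos [0.5404 0.0768 0.1195] y-angle -7.72 z [ 1.e-04  1.e-04 -1.e+00] F [ 0.2  0.2 -3.4] M [ 0.02 -0.01 -0.01] w 0.733 g 66.6 j [ 0.   -0.02  1.91  0.    1.25  0.14]
-> tool cm [-1.16  0.    1.3 ]
[-58.1  50.6 107.5]
```

View pics/s1c.png

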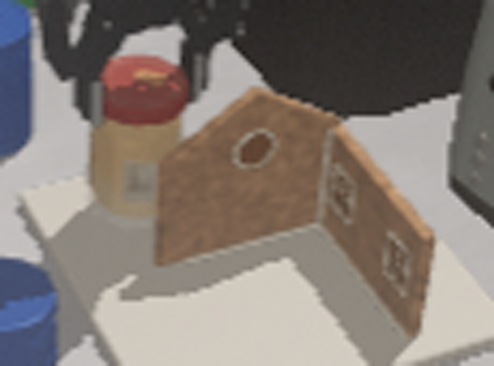

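The crop shows the held jar (centre about (140,140)) behind the gable's open end at (158,210), upright and clear of it. Now I lower it and creep towards the gable.

>>> move_arm:
  rows:
    - [-0.3, 0, 0.5, 0, 0, 0, -1]
    - [-0.3, 0, 0.4, 0, 0, 0, -1]
    - [-0.3, 0, 0.1, 0, 0, 0, -1]
    - [0, 0, 0, 0, 0, 0, -1]
    - [0, 0, 0, 0, 0, 0, -1]

```text
time: 8.03
tool_pos: [0.539, 0.0672, 0.1091]
tool_rot: [-0.0, 0.753, 0.658, -0.0]
contact_force: [-0.7, -0.6, -4.2]
gripper_width: 0.733
grasp_force: 66.6
```

>>> move_arm:
  rows:
    - [-0.1, 0, 0, 0, 0, 0, -1]
    - [-0.1, 0, 0, 0, 0, 0, -1]
    - [0, 0, 0, 0, 0, 0, -1]

```text
time: 8.28
tool_pos: [0.539, 0.0654, 0.1095]
tool_rot: [0.0, 0.753, 0.658, 0.0]
contact_force: [-0.0, 0.3, -3.5]
gripper_width: 0.728
grasp_force: 66.6
```

```bash
python3 -c "
from to import *
to();print(inh(manip.state()['tool_pos']))"
```

```text
t 8.28 pos [0.539  0.0654 0.1095] y-angle -7.75 z [ 3.e-04 -1.e-04 -1.e+00] F [-0.   0.3 -3.5] M [ 0.    0.04 -0.04] w 0.728 g 66.6 j [-0.02 -0.01  1.92 -0.    1.23  0.12]
[-57.9  39.2  97.5]
```

No contact yet, so I creep on by 1 mm steps.

>>> move_arm:
  rows:
    - [-0.1, 0, 0, 0, 0, 0, -1]
    - [0, 0, 0, 0, 0, 0, -1]
    - [0, 0, 0, 0, 0, 0, -1]

```text
time: 8.53
tool_pos: [0.5388, 0.0646, 0.1094]
tool_rot: [0.0, 0.753, 0.658, 0.0]
contact_force: [-0.5, 0.8, -3.9]
gripper_width: 0.732
grasp_force: 66.6
```

>>> move_arm:
  rows:
    - [-0.1, 0, 0, 0, 0, 0, -1]
    - [0, 0, 0, 0, 0, 0, -1]
    - [0, 0, 0, 0, 0, 0, -1]

```text
time: 8.78
tool_pos: [0.5386, 0.0635, 0.1093]
tool_rot: [-0.0, 0.753, 0.658, -0.0]
contact_force: [-0.0, 0.8, -3.3]
gripper_width: 0.732
grasp_force: 66.6
```

>>> move_arm:
  rows:
    - [-0.1, 0, 0, 0, 0, 0, -1]
    - [0, 0, 0, 0, 0, 0, -1]
    - [0, 0, 0, 0, 0, 0, -1]

```text
time: 9.03
tool_pos: [0.5385, 0.0627, 0.1094]
tool_rot: [-0.0, 0.753, 0.658, 0.0]
contact_force: [-0.4, 1.6, -3.0]
gripper_width: 0.732
grasp_force: 66.6
```

>>> move_arm:
  rows:
    - [-0.1, 0, 0, 0, 0, 0, -1]
    - [0, 0, 0, 0, 0, 0, -1]
    - [0, 0, 0, 0, 0, 0, -1]

```text
time: 9.28
tool_pos: [0.5385, 0.0623, 0.1096]
tool_rot: [-0.0, 0.753, 0.658, 0.001]
contact_force: [0.2, 4.2, -2.5]
gripper_width: 0.732
grasp_force: 66.6
```

>>> move_arm:
  rows:
    - [-0.1, 0, 0, 0, 0, 0, -1]
    - [0, 0, 0, 0, 0, 0, -1]
    - [0, 0, 0, 0, 0, 0, -1]

```text
time: 9.53
tool_pos: [0.5384, 0.062, 0.1097]
tool_rot: [-0.001, 0.753, 0.658, 0.001]
contact_force: [0.1, 7.6, -1.3]
gripper_width: 0.739
grasp_force: 66.6
```

Contact with the gable: force started at TCP y ≈ 0.063. I back off by 2.5 mm and lower to the drum.

>>> move_arm:
  rows:
    - [0.25, 0, 0, 0, 0, 0, -1]
    - [0, 0, 0.1, 0, 0, 0, -1]
    - [0, 0, 0.1, 0, 0, 0, -1]
    - [0, 0, 0, 0, 0, 0, -1]
    - [0, 0, 0, 0, 0, 0, -1]

```text
time: 9.95
tool_pos: [0.5384, 0.0628, 0.107]
tool_rot: [0.0, 0.753, 0.658, -0.0]
contact_force: [0.2, 1.0, -4.1]
gripper_width: 0.731
grasp_force: 66.6
```

>>> move_arm:
  rows:
    - [0, 0, 0.1, 0, 0, 0, -1]
    - [0, 0, 0, 0, 0, 0, -1]
    - [0, 0, 0, 0, 0, 0, -1]

```text
time: 10.2
tool_pos: [0.5385, 0.0629, 0.1065]
tool_rot: [0.0, 0.753, 0.658, -0.0]
contact_force: [-0.9, 1.0, -1.2]
gripper_width: 0.73
grasp_force: 66.7
```

>>> move_arm:
  rows:
    - [0, 0, 0.1, 0, 0, 0, -1]
    - [0, 0, 0, 0, 0, 0, -1]
    - [0, 0, 0, 0, 0, 0, -1]

```text
time: 10.45
tool_pos: [0.5387, 0.063, 0.1064]
tool_rot: [0.0, 0.753, 0.658, -0.0]
contact_force: [-4.5, 1.0, 5.5]
gripper_width: 0.733
grasp_force: 67.2
```

>>> move_arm:
  rows:
    - [0, 0, -0.1, 0, 0, 0, -1]
    - [0, 0, 0, 0, 0, 0, 0.6]
    - [0, 0, 0, 0, 0, 0, 0.8]
    - [0, 0, 0, 0, 0, 0, 1]
    - [0, 0, 0, 0, 0, 0, 1]
    - [0, 0, 0, 0, 0, 0, 1]
    - [0, 0, 0, 0, 0, 0, 1]
    - [0, 0, -0.5, 0, 0, 0, 1]
    - [0, 0, -1, 0, 0, 0, 1]
    - [0, 0, -2, 0, 0, 0, 1]
    - [0, 0, -3, 0, 0, 0, 1]
    - [0, 0, -3, 0, 0, 0, 1]
    - [0, 0, -3, 0, 0, 0, 1]
    - [0, 0, -1.5, 0, 0, 0, 1]
    - [0, 0, 0, 0, 0, 0, 1]
    - [0, 0, 0, 0, 0, 0, 1]

```text
time: 11.78
tool_pos: [0.5392, 0.0631, 0.2482]
tool_rot: [0.001, 0.753, 0.658, 0.001]
contact_force: [-1.2, 0.9, -0.4]
gripper_width: 1.001
grasp_force: 0.0
```

```bash
python3 -c "
from to import *
W=[.4256,-.282]
to([*W,.23],[*W,.083]);print(inh(manip.state()['tool_pos']))
"
```

```text
t 11.78 pos [0.5392 0.0631 0.2482] y-angle -7.74 z [ 3.4e-03 -1.0e-04 -1.0e+00] F [-1.2  0.9 -0.4] M [-0.   -0.01 -0.03] w 1.001 g 0.0 j [-0.02 -0.15  1.81 -0.    1.48  0.11]
-> tool cm [-35.72  -6.61   1.78]
-> tool cm [-35.73  -6.66  16.48]
[-57.4  36.9 236.2]
```

>>> move_arm:
  rows:
    - [-1, -0.2, 0, 0, 0, 0, 1]
    - [-2, -0.37, 0, 0, 0, 0, 1]
    - [-2, -0.37, 0, 0, 0, 0, 1]
    - [-2, -0.37, 0, 0, 0, 0, 1]
    - [-2, -0.37, 0, 0, 0, 0, 1]
    - [-2, -0.37, 0, 0, 0, 0, 1]
    - [-2, -0.37, 0, 0, 0, 0, 0.6]
    - [-2, -0.37, 0, 0, 0, 0, 0.2]
    - [-2, -0.37, 0, 0, 0, 0, -0.2]
    - [-2, -0.37, 0, 0, 0, 0, -0.2]
    - [-2, -0.37, 0, 0, 0, 0, -0.2]
    - [-2, -0.37, 0, 0, 0, 0, -0.2]
    - [-2, -0.37, 0, 0, 0, 0, -0.2]
    - [-2, -0.37, 0, 0, 0, 0, -0.2]
    - [-2, -0.37, 0, 0, 0, 0, -0.2]
    - [-2, -0.37, 0, 0, 0, 0, -0.2]
    - [-2, -0.37, 0, 0, 0, 0, -0.2]
    - [-2, -0.37, 0, 0, 0, 0, -0.2]
    - [-0.7, -0.1, 0, 0, 0, 0, -0.2]
    - [0, 0, 0, 0, 0, 0, -0.2]

```text
time: 13.45
tool_pos: [0.4237, -0.2826, 0.2444]
tool_rot: [-0.002, 0.754, 0.657, -0.0]
contact_force: [-0.4, -0.0, 0.3]
gripper_width: 0.398
grasp_force: 0.0
```

>>> move_arm:
  rows:
    - [0, 0, 0, 0, 0, -5, -0.2]
    - [0, 0, 0, 0, 0, -5, -0.2]
    - [0, 0, 0, 0, 0, -5, -0.2]
    - [0, 0, 0, 0, 0, 0, -0.2]
    - [0, 0, 0, 0, 0, 0, -0.2]

```text
time: 13.87
tool_pos: [0.4251, -0.2808, 0.2455]
tool_rot: [-0.001, 0.661, 0.75, 0.0]
contact_force: [-0.0, 0.8, -0.2]
gripper_width: 0.401
grasp_force: 0.0
```

```bash
python3 -c "
from to import *
g=grab('side','s2');grab('top','t2')
import sil
sil.hs=None
W=[.4256,-.282]
to([*W,.12],[*W,.083])
a=cv2.resize(g['img'][205:320,265:385],None,fx=4.5,fy=4.5,interpolation=cv2.INTER_CUBIC)
b=cv2.resize(g['img'][130:230,225:345],None,fx=2,fy=2,interpolation=cv2.INTER_CUBIC)
C=np.zeros((a.shape[0],a.shape[1]+b.shape[1],3),np.uint8);C[:,:a.shape[1]]=a;C[:b.shape[0],a.shape[1]:]=b;cv2.imwrite('pics/s2c.png',C);print(C.shape)"
```

```text
t 13.97 pos [ 0.4251 -0.2812  0.2459] y-angle 7.2 z [-5.e-04  6.e-04 -1.e+00] F [ 0.4  0.  -0.4] M [ 0.04 -0.05  0.03] w 0.399 g 0.0 j [-0.73 -0.22  1.88  0.    1.49 -0.86]
-> tool cm [-0.1   0.04 12.59]
-> tool cm [-0.1   0.04 16.29]
(518, 780, 3)
```

View pics/s2c.png

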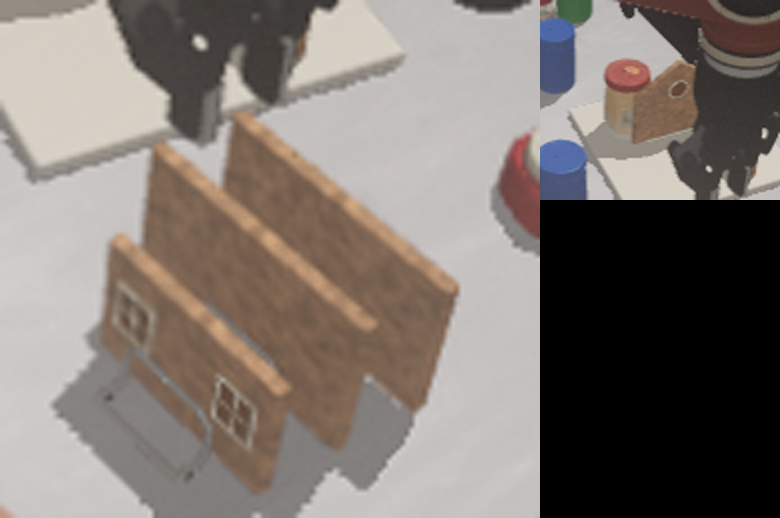

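Picture: the honey jar stands free and upright behind the gable, lid at (627,75). The two-window wall is the front panel, windows at (132,315) and (233,408), upper edge from (115,240) to (288,385). Now I descend and pinch it.

>>> move_arm:
  rows:
    - [-0.1, 0, 2, 0, 0, 0, -0.2]
    - [0, 0, 2.5, 0, 0, 0, -0.2]
    - [0, 0, 2.5, 0, 0, 0, -0.2]
    - [0, 0, 2.5, 0, 0, 0, -0.2]
    - [0, 0, 2, 0, 0, 0, -0.2]
    - [0, 0, 2, 0, 0, 0, -0.2]
    - [0, 0, 1.5, 0, 0, 0, -0.2]
    - [0, 0, 1, 0, 0, 0, -0.2]
    - [0, 0, 0.4, 0, 0, 0, -0.2]
    - [0, 0, 0, 0, 0, 0, -0.2]
    - [0, 0, 0, 0, 0, 0, -1]
    - [0, 0, 0, 0, 0, 0, -1]
    - [0, 0, 0, 0, 0, 0, -1]
    - [0, 0, 0, 0, 0, 0, -1]
    - [0, 0, 0, 0, 0, 0, -1]
    - [0, 0, 0, 0, 0, 0, -1]
    - [0, 0, 0, 0, 0, 0, -1]
    - [0, 0, 0, 0, 0, 0, -1]

```text
time: 15.47
tool_pos: [0.4257, -0.2832, 0.0831]
tool_rot: [0.001, 0.661, 0.75, -0.0]
contact_force: [-0.2, 1.1, 5.3]
gripper_width: 0.105
grasp_force: 60.2
```

```bash
python3 to.py
```

```text
t 15.47 pos [ 0.4257 -0.2832  0.0831] y-angle 7.26 z [ 0.001 -0.001 -1.   ] F [-0.2  1.1  5.3] M [0.02 0.08 0.  ] w 0.105 g 60.2 j [-0.73 -0.05  2.01 -0.    1.18 -0.86]
```

>>> move_arm:
  rows:
    - [0, 0, -0.5, 0, 0, 0, -1]
    - [0, 0, -1, 0, 0, 0, -1]
    - [0, 0, -1.5, 0, 0, 0, -1]
    - [0, 0, -2, 0, 0, 0, -1]
    - [0, 0, -2, 0, 0, 0, -1]
    - [0, 0, -2, 0, 0, 0, -1]
    - [0, 0, -2, 0, 0, 0, -1]
    - [0, 0, -2, 0, 0, 0, -1]
    - [0, 0, -2, 0, 0, 0, -1]
    - [0, 0, -1, 0, 0, 0, -1]
    - [0, 0, 0, 0, 0, 5, -1]
    - [0, 0, 0, 0, 0, 5, -1]
    - [0, 0, 0, 0, 0, 5.1, -1]
    - [0, 0, 0, 0, 0, 0, -1]
    - [0, 0, 0, 0, 0, 0, -1]

```text
time: 16.72
tool_pos: [0.4249, -0.2825, 0.2416]
tool_rot: [-0.001, 0.753, 0.658, -0.0]
contact_force: [0.7, 0.2, -0.9]
gripper_width: 0.103
grasp_force: 59.2
```

```bash
python3 -c "
from to import *
to(hp(-.060,-.080,.16),hp(-.06,-.08,.082))"
```

```text
t 16.72 pos [ 0.4249 -0.2825  0.2416] y-angle -7.72 z [-1.e-03  9.e-04 -1.e+00] F [ 0.7  0.2 -0.9] M [-0.02  0.05  0.  ] w 0.103 g 59.2 j [-0.73 -0.22  1.88 -0.    1.48 -0.6 ]
-> tool cm [24.08  6.4   6.97]
-> tool cm [24.08  6.41 14.77]
```

>>> move_arm:
  rows:
    - [0.8, 0.2, 0, 0, 0, 0, -1]
    - [1.7, 0.45, 0, 0, 0, 0, -1]
    - [1.7, 0.45, 0, 0, 0, 0, -1]
    - [1.7, 0.45, 0, 0, 0, 0, -1]
    - [1.7, 0.45, 0, 0, 0, 0, -1]
    - [1.7, 0.45, 0, 0, 0, 0, -1]
    - [1.7, 0.45, 0, 0, 0, 0, -1]
    - [1.7, 0.45, 0, 0, 0, 0, -1]
    - [1.7, 0.45, 0, 0, 0, 0, -1]
    - [1.7, 0.45, 0, 0, 0, 0, -1]
    - [1.7, 0.45, 0, 0, 0, 0, -1]
    - [1.7, 0.45, 0, 0, 0, 0, -1]
    - [1.7, 0.45, 0, 0, 0, 0, -1]
    - [1.7, 0.45, 0, 0, 0, 0, -1]
    - [1.2, 0.4, 0, 0, 0, 0, -1]
    - [0, 0, 0, 0, 0, 0, -1]
    - [0, 0, 0, 0, 0, 0, -1]

```text
time: 18.13
tool_pos: [0.522, -0.0523, 0.2421]
tool_rot: [-0.0, 0.753, 0.658, -0.0]
contact_force: [0.4, -0.5, -1.2]
gripper_width: 0.108
grasp_force: 59.2
```

```bash
python3 -c "
from to import *
to(hp(-.06,-.08,.082));print(inh(manip.state()['tool_pos']))"
```

```text
t 18.13 pos [ 0.522  -0.0523  0.2421] y-angle -7.73 z [-7.e-04 -3.e-04 -1.e+00] F [ 0.4 -0.5 -1.2] M [ 0.02 -0.01  0.01] w 0.108 g 59.2 j [-0.24 -0.18  1.85 -0.    1.47 -0.11]
-> tool cm [-1.000e-02 -1.300e-01  1.481e+01]
[-58.6 -79.8 230.1]
```

>>> move_arm:
  rows:
    - [0, -0.1, 1.5, 0, 0, 0, -1]
    - [0, 0, 2, 0, 0, 0, -1]
    - [0, 0, 2, 0, 0, 0, -1]
    - [0, 0, 2, 0, 0, 0, -1]
    - [0, 0, 2, 0, 0, 0, -1]
    - [0, 0, 2, 0, 0, 0, -1]
    - [0, 0, 1.5, 0, 0, 0, -1]
    - [0, 0, 1, 0, 0, 0, -1]
    - [0, 0, 0.7, 0, 0, 0, -1]
    - [0, 0, 0, 0, 0, 0, -1]
    - [0, 0, 0, 0, 0, 0, -1]

```text
time: 19.05
tool_pos: [0.5213, -0.0531, 0.0957]
tool_rot: [0.0, 0.754, 0.657, 0.0]
contact_force: [0.3, 0.6, -1.0]
gripper_width: 0.105
grasp_force: 59.2
```

```bash
python3 -c "
from to import *
g=grab('side','s3');t=grab('top','t3')
to();print(inh(manip.state()['tool_pos']))
a=cv2.resize(g['img'][140:240,250:345],None,fx=5,fy=5,interpolation=cv2.INTER_CUBIC)
b=cv2.resize(t['img'][120:215,235:325],None,fx=3.5,fy=3.5,interpolation=cv2.INTER_CUBIC)
C=np.zeros((500,a.shape[1]+b.shape[1],3),np.uint8);C[:,:a.shape[1]]=a;C[:b.shape[0],a.shape[1]:]=b;cv2.imwrite('pics/s3c.png',C);print(C.shape)"
```

```text
t 19.15 pos [ 0.5219 -0.0531  0.0966] y-angle -7.85 z [ 2.2e-03 -6.0e-04 -1.0e+00] F [ 0.4  0.1 -2. ] M [-0.04 -0.02 -0.02] w 0.11 g 59.2 j [-0.24 -0.04  1.98 -0.    1.2  -0.11]
[-58.6 -80.5  84.6]
(500, 790, 3)
```

View pics/s3c.png

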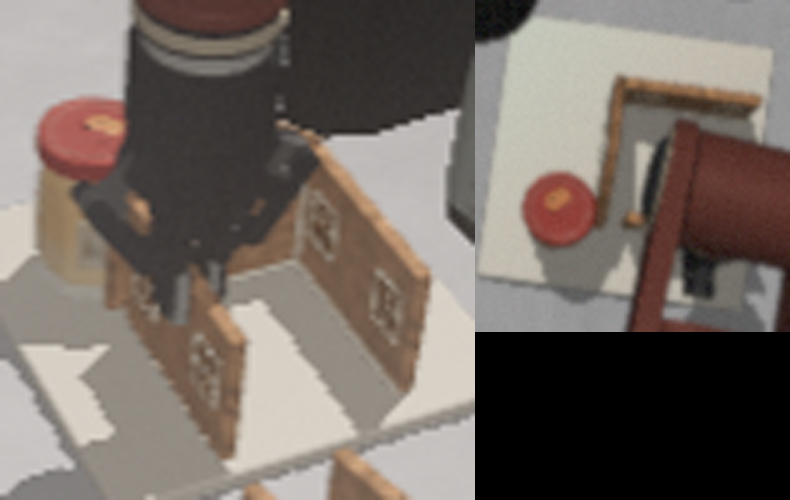

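```bash
python3 -c "
from fit import *
S=load('s3');T=load('t3')
ps=lambda X:(np.round((np.array(proj(S,X))+.5-[250,140])*5-.5,0))
pt=lambda X:(np.round((np.array(proj(T,X))+.5-[235,120])*3.5-.5+[475,0],0))
H=[.591,.0187,-.137,.012]
for n,L in dict(set_in_top=(.055,-.125,.085),set_out_top=(.065,-.125,.085),set_in_bot=(.055,-.125,0),gab_bot=(-.065,-.005,0),gab_top=(-.065,-.005,.085)).items(): print(n,ps(pose(H,L)),pt(pose(H,L)))
W=[.5219,-.0531,-.137,.0966-.0751]
for n,L in dict(out_top=(-.005,-.06,.085),in_top=(.005,-.06,.085),out_bot=(-.005,-.06,0),in_bot=(.005,-.06,0),Aout_top=(-.005,.06,.085),Ain_top=(.005,.06,.085)).items(): print(n,ps(pose(W,L)),pt(pose(W,L)))
"
```

```text
set_in_top [422. 280.] [763. 106.]
set_out_top [438. 275.] [764.  94.]
set_in_bot [402. 396.] [747. 120.]
gab_bot [112. 316.] [603. 230.]
gab_top [117. 200.] [608. 224.]
out_top [233. 345.] [765. 243.]
in_top [251. 340.] [767. 231.]
out_bot [222. 464.] [749. 248.]
in_bot [239. 459.] [751. 237.]
Aout_top [132. 203.] [626. 224.]
Ain_top [149. 198.] [628. 212.]
```

>>> move_arm:
  rows:
    - [0.3, -0.15, 0.1, 0, 0, 0, -1]
    - [0.3, 0, 0.1, 0, 0, 0, -1]
    - [0.2, 0, 0.1, 0, 0, 0, -1]
    - [0, 0, 0, 0, 0, 0, -1]
    - [0, 0, 0, 0, 0, 0, -1]
    - [0, 0, 0, 0, 0, 0, -1]

```text
time: 19.65
tool_pos: [0.5207, -0.0445, 0.0924]
tool_rot: [0.0, 0.754, 0.657, 0.0]
contact_force: [-0.1, 0.4, -1.2]
gripper_width: 0.1
grasp_force: 59.2
```

```bash
cat > fl.py <<'E'
from to import *
import sys
f=sys.argv[1];t=grab('top',f);to();print(inh(manip.state()['tool_pos']))
a=t['img'].astype(float)+1;m=np.clip((a[...,2]/a[...,0]-1.15)/.3,0,1)
np.set_printoptions(linewidth=200,precision=2,suppress=True)
print((m[172:190,266:292]*9).round(0).astype(int))
E
python3 fl.py t4
```

```text
t 19.7 pos [ 0.5207 -0.0445  0.0923] y-angle -7.84 z [ 0. -0. -1.] F [-0.4 -0.1 -1.3] M [-0.01  0.09 -0.01] w 0.106 g 59.2 j [-0.23 -0.04  1.98 -0.    1.2  -0.09]
[-61.  -72.2  80.3]
[[8 1 0 0 3 9 9 9 4 0 0 0 0 0 0 0 0 2 5 9 9 9 9 9 9 9]
 [9 7 1 0 4 9 9 9 4 0 0 0 0 0 0 0 0 1 6 9 9 9 9 9 9 9]
 [9 9 4 1 3 9 9 9 2 0 0 0 0 0 0 0 0 2 6 9 9 9 9 9 9 9]
 [9 9 9 3 7 9 9 9 1 0 0 0 0 0 0 0 0 3 7 9 9 9 9 9 9 9]
 [9 9 9 9 9 9 9 8 1 0 0 0 0 0 0 0 1 5 9 9 9 9 9 9 9 9]
 [9 9 9 9 9 9 9 8 0 0 0 0 0 0 0 0 2 5 9 9 9 9 9 9 9 9]
 [9 9 9 9 9 9 9 4 0 0 0 0 0 0 0 0 3 6 9 9 9 9 9 9 9 9]
 [9 9 9 9 9 9 9 3 0 0 0 0 0 0 0 0 2 9 9 9 9 9 9 9 9 9]
 [9 9 9 9 9 9 9 1 0 0 4 4 6 2 0 1 5 9 9 9 9 9 9 9 9 9]
 [9 9 9 9 9 9 9 0 0 6 9 9 9 9 0 3 6 9 9 9 9 9 9 9 9 9]
 [9 9 9 9 9 9 7 0 1 9 9 9 9 9 3 1 7 9 9 9 9 9 9 9 9 9]
 [9 9 9 9 9 9 4 0 4 9 9 9 9 9 4 4 9 9 9 9 9 9 9 9 9 9]
 [9 9 9 9 9 6 0 0 3 9 9 9 9 8 4 3 9 9 9 9 9 9 9 9 9 9]
 [9 9 6 3 3 1 0 0 1 3 6 7 4 3 2 4 9 9 9 9 9 9 9 9 9 9]
 [9 8 0 0 0 0 0 0 0 0 0 1 1 0 2 9 9 9 9 9 9 9 9 9 9 9]
 [9 0 0 0 0 0 0 0 0 0 0 0 0 0 2 9 9 9 9 9 9 9 9 9 9 9]
 [0 0 0 0 0 0 0 0 0 0 0 0 0 0 3 9 9 9 9 9 9 9 9 9 9 9]
 [0 0 0 0 0 0 0 0 0 0 0 0 0 0 6 9 9 9 9 9 9 9 9 9 9 9]]
```

```bash
cat > rel.py <<'E'
from sil import *
from to import inh
import sys
def rel(n,grab_side=True):
    if grab_side: grab('side','s'+n);grab('top','t'+n)
    P=manip.state()['tool_pos'];yaw=-.137
    wall=lambda p:[[pose([p[0],p[1],yaw,P[2]-.0751],L) for L in boxpts(-.005,.005,-.06,.06,0,.085)]]
    hm=lambda p:house([p[0],p[1],yaw])
    for nm,hv,wv in(('top',('t0',(262,150,60,45)),('t'+n,(274,174,5,16))),('side',('s0',(265,155,75,70)),('s'+n,(284,208,20,30)))):
        h=run([hv],hm,[.591,.0187],[.003,.003]);w=run([wv],wall,P[:2],[.003,.003])
        print(nm,'house',h[0].round(4),h[2].round(1),'wall',w[0].round(4),w[2].round(1),'wall in house mm',inh([*w[0],0],(*h[0],yaw))[:2])
if __name__=='__main__': rel(sys.argv[1])
E
python3 rel.py 5
```

```text
top house [0.5937 0.0186] 20.6 wall [ 0.5247 -0.0417] 1.1 wall in house mm [-60.1 -69.2]
side house [0.591  0.0219] 94.8 wall [ 0.5224 -0.0382] 10.8 wall in house mm [-59.7 -68.9]
```

Measured relative to the house in each view, the wall sits at x ≈ −60 and y ≈ −69, so it is flush with 4 mm left to the gable. Lowering.

>>> move_arm:
  rows:
    - [0, 0, 0.2, 0, 0, 0, -1]
    - [0, 0, 0.2, 0, 0, 0, -1]
    - [0, 0, 0, 0, 0, 0, -1]
    - [0, 0, 0, 0, 0, 0, -1]

```text
time: 20.13
tool_pos: [0.5204, -0.0446, 0.088]
tool_rot: [-0.0, 0.754, 0.657, -0.0]
contact_force: [-0.1, 0.1, -1.1]
gripper_width: 0.107
grasp_force: 59.2
```

>>> move_arm:
  rows:
    - [0, 0, 0.1, 0, 0, 0, -1]
    - [0, 0, 0, 0, 0, 0, -1]
    - [0, 0, 0, 0, 0, 0, -1]

```text
time: 20.38
tool_pos: [0.5208, -0.0446, 0.0874]
tool_rot: [0.0, 0.754, 0.657, 0.0]
contact_force: [-0.2, 1.1, -0.9]
gripper_width: 0.104
grasp_force: 59.3
```

>>> move_arm:
  rows:
    - [0, 0, 0.1, 0, 0, 0, -1]
    - [0, 0, 0, 0, 0, 0, -1]
    - [0, 0, 0, 0, 0, 0, -1]

```text
time: 20.63
tool_pos: [0.521, -0.0446, 0.0873]
tool_rot: [0.0, 0.754, 0.657, 0.0]
contact_force: [-3.0, 0.5, 5.9]
gripper_width: 0.106
grasp_force: 60.1
```

>>> move_arm:
  rows:
    - [0.1, 0, -0.05, 0, 0, 0, -1]
    - [0.1, 0, 0, 0, 0, 0, -1]
    - [0.1, 0, 0, 0, 0, 0, -1]
    - [0, 0, 0, 0, 0, 0, -1]
    - [0, 0, 0, 0, 0, 0, -1]

```text
time: 21.05
tool_pos: [0.5216, -0.0419, 0.0873]
tool_rot: [0.001, 0.754, 0.657, 0.0]
contact_force: [-0.7, -3.0, 3.0]
gripper_width: 0.106
grasp_force: 60.0
```

>>> move_arm:
  rows:
    - [0.1, 0, 0, 0, 0, 0, -1]
    - [0, 0, 0, 0, 0, 0, -1]
    - [0, 0, 0, 0, 0, 0, -1]

```text
time: 21.3
tool_pos: [0.5217, -0.0409, 0.0873]
tool_rot: [0.001, 0.754, 0.657, 0.0]
contact_force: [-0.4, -2.4, 5.2]
gripper_width: 0.106
grasp_force: 60.2
```

>>> move_arm:
  rows:
    - [0.1, 0, 0, 0, 0, 0, -1]
    - [0, 0, 0, 0, 0, 0, -1]
    - [0, 0, 0, 0, 0, 0, -1]

```text
time: 21.55
tool_pos: [0.5218, -0.0399, 0.0873]
tool_rot: [0.001, 0.754, 0.657, 0.0]
contact_force: [-0.7, -3.3, 4.5]
gripper_width: 0.1
grasp_force: 60.3
```

>>> move_arm:
  rows:
    - [0.1, 0, 0, 0, 0, 0, -1]
    - [0, 0, 0, 0, 0, 0, -1]
    - [0, 0, 0, 0, 0, 0, -1]

```text
time: 21.8
tool_pos: [0.5219, -0.0389, 0.0873]
tool_rot: [0.001, 0.754, 0.657, 0.0]
contact_force: [-0.6, -3.0, 5.2]
gripper_width: 0.104
grasp_force: 60.3
```

>>> move_arm:
  rows:
    - [0.1, 0, 0, 0, 0, 0, -1]
    - [0, 0, 0, 0, 0, 0, -1]
    - [0, 0, 0, 0, 0, 0, -1]

```text
time: 22.05
tool_pos: [0.522, -0.0379, 0.0873]
tool_rot: [0.001, 0.754, 0.657, 0.0]
contact_force: [-0.2, -2.6, 5.0]
gripper_width: 0.107
grasp_force: 60.3
```

>>> move_arm:
  rows:
    - [0.05, 0, 0, 0, 0, 0, -1]
    - [0, 0, 0, 0, 0, 0, -1]
    - [0, 0, 0, 0, 0, 0, -1]

```text
time: 22.3
tool_pos: [0.5221, -0.0374, 0.0873]
tool_rot: [0.001, 0.754, 0.657, 0.0]
contact_force: [-0.4, -4.4, 5.7]
gripper_width: 0.106
grasp_force: 60.3
```

>>> move_arm:
  rows:
    - [0.1, 0, 0, 0, 0, 0, -1]
    - [0, 0, 0, 0, 0, 0, -1]
    - [0, 0, 0, 0, 0, 0, -1]

```text
time: 22.55
tool_pos: [0.5221, -0.0372, 0.0873]
tool_rot: [0.001, 0.754, 0.657, -0.001]
contact_force: [-1.0, -7.1, 5.0]
gripper_width: 0.107
grasp_force: 60.3
```

```bash
python3 rel.py 6; python3 to.py
```

```text
top house [0.5937 0.0186] 20.6 wall [ 0.525  -0.0366] 9.1 wall in house mm [-60.5 -64. ]
side house [0.591  0.0219] 94.8 wall [ 0.5238 -0.0306] 10.6 wall in house mm [-59.4 -61.2]
t 22.65 pos [ 0.5221 -0.0372  0.0873] y-angle -7.84 z [ 6.0e-04 -2.3e-03 -1.0e+00] F [-1.2 -5.8  5.5] M [-0.94  0.09 -0.03] w 0.11 g 60.3 j [-0.21 -0.03  1.98 -0.    1.19 -0.07]
```

Contact with the gable felt (Fy −3 → −7 N). I press a little more, both forward and down.

>>> move_arm:
  rows:
    - [0.1, 0, 0.05, 0, 0, 0, -1]
    - [0, 0, 0, 0, 0, 0, -1]
    - [0, 0, 0, 0, 0, 0, -1]
    - [0, 0, 0, 0, 0, 0, -1]

```text
time: 22.98
tool_pos: [0.5221, -0.0371, 0.0873]
tool_rot: [0.002, 0.754, 0.657, -0.001]
contact_force: [-3.3, -10.6, 7.9]
gripper_width: 0.106
grasp_force: 60.7
```

>>> move_arm:
  rows:
    - [0.05, 0, 0.05, 0, 0, 0, -1]
    - [0, 0, 0, 0, 0, 0, -1]
    - [0, 0, 0, 0, 0, 0, -1]
    - [0, 0, 0, 0, 0, 0, -1]

```text
time: 23.32
tool_pos: [0.5222, -0.0371, 0.0873]
tool_rot: [0.002, 0.754, 0.657, -0.002]
contact_force: [-4.6, -11.4, 10.9]
gripper_width: 0.102
grasp_force: 61.1
```

```bash
python3 rel.py 7; python3 to.py; python3 -c "
import cv2,numpy as np
g=cv2.imread('pics/s7.png');t=cv2.imread('pics/t7.png')
a=cv2.resize(g[140:240,250:345],None,fx=5,fy=5,interpolation=cv2.INTER_CUBIC)
b=cv2.resize(t[140:200,248:302],None,fx=6,fy=6,interpolation=cv2.INTER_CUBIC)
C=np.zeros((500,a.shape[1]+b.shape[1],3),np.uint8);C[:,:a.shape[1]]=a;C[:b.shape[0],a.shape[1]:]=b;cv2.imwrite('pics/s7c.png',C);print(C.shape)"
```

```text
top house [0.5937 0.0186] 20.6 wall [ 0.5245 -0.036 ] 10.4 wall in house mm [-61.  -63.5]
side house [0.591  0.0219] 94.8 wall [ 0.5238 -0.0309] 10.4 wall in house mm [-59.4 -61.4]
t 23.42 pos [ 0.5222 -0.0371  0.0873] y-angle -7.82 z [-4.0e-04 -5.3e-03 -1.0e+00] F [ -5.4 -11.3  10.2] M [-1.61  0.74  0.03] w 0.104 g 61.1 j [-0.21 -0.03  1.98 -0.01  1.19 -0.07]
(500, 799, 3)
```

View pics/s7c.png

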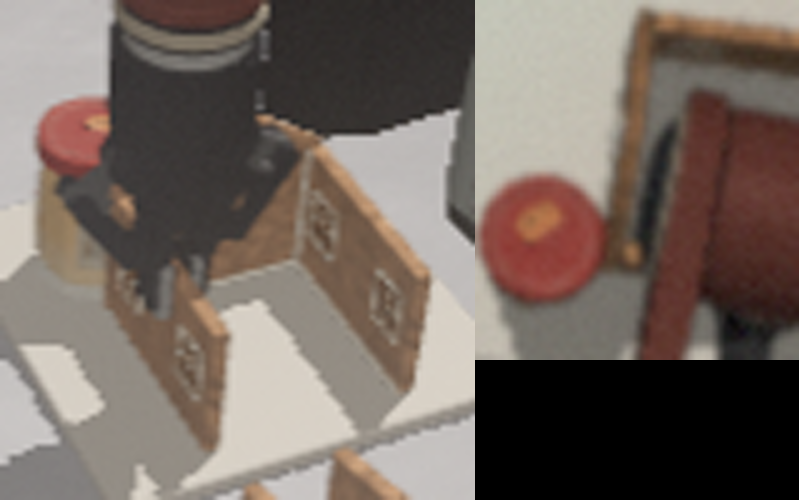

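The picture shows the wall's end meeting the gable, flush at the outside (top crop (630,262) against the gable end at (615,265)). Its lower edge is on the drum down to (215,450), and the jar stands upright behind the gable. A tiny correction takes out the 0.3° pitch.

>>> move_arm:
  rows:
    - [-0.05, 0, 0, 0, 0.3, 0, -1]
    - [0, 0, 0, 0, 0, 0, -1]
    - [0, 0, 0, 0, 0, 0, -1]
    - [0, 0, 0, 0, 0, 0, -1]

```text
time: 23.75
tool_pos: [0.5222, -0.0372, 0.0873]
tool_rot: [-0.0, 0.754, 0.657, 0.0]
contact_force: [-3.7, -8.2, 11.0]
gripper_width: 0.102
grasp_force: 61.0
```

```bash
python3 to.py
```

```text
t 23.75 pos [ 0.5222 -0.0372  0.0873] y-angle -7.81 z [ 5.e-04  6.e-04 -1.e+00] F [-3.7 -8.2 11. ] M [-1.6   0.75 -0.01] w 0.102 g 61.0 j [-0.21 -0.03  1.98  0.    1.19 -0.08]
```

>>> move_arm:
  rows:
    - [0.05, 0, 0, 0, 0, 0, -1]
    - [0, 0, 0, 0, 0, 0, -1]
    - [0, 0, 0, 0, 0, 0, -1]
    - [0, 0, 0, 0, 0, 0, -1]
    - [0, 0, 0, 0, 0, 0, -1]
    - [0, 0, 0, 0, 0, 0, -1]

```text
time: 24.25
tool_pos: [0.5222, -0.0372, 0.0873]
tool_rot: [0.0, 0.754, 0.657, -0.0]
contact_force: [-4.9, -11.1, 11.2]
gripper_width: 0.104
grasp_force: 61.0
```

```bash
python3 to.py; python3 -c "
from plant import manip
print(manip.job_done())"
```

```text
t 24.25 pos [ 0.5222 -0.0372  0.0873] y-angle -7.81 z [ 3.e-04 -5.e-04 -1.e+00] F [ -4.9 -11.1  11.2] M [-1.8   0.75  0.04] w 0.104 g 61.0 j [-0.21 -0.03  1.98 -0.    1.19 -0.08]
the job is handed in; nothing more can be done
None
```

I handed the job in at 24 s: the honey jar stands free behind the gable's open end, and the arm is still holding the side wall upright, flush to about 1 mm, pressed at about 11 N each onto the drum and into the gable (no verdict was returned).

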